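Index the carving turntable and bolt it

ROBOT

A 7-joint arm with a two-finger parallel gripper is mounted at the origin on a cart in front of the work surface, level with it; the furniture and walls round the work are solid. World frame = base frame: x ahead of the robot, y to its left, z up, the work surface at z = 0. Lengths are in m, angles in rad, forces in N, time in s.
With the tool pointing down it reaches from about 0.425 to 0.875 m from the base axis. Payload 4.7 kg.
Tool frame: the origin (TCP) lies on the centre line of the jaws, within the pads' length; the fingertips stand 14 mm ahead of it and the grasp point (between the pads) lies 5 mm behind it; z points along the fingers, x is the direction in which the jaws open and shut, and the axes are right-handed (so a half turn about z gives the same grasp; the last joint's range is limited). The gripper opens to 87 mm and grips with 3 to 60 N. Pads are 19 mm wide; open, the fingers measure 117 mm over their backs; the gripper's body (75 mm by 190 mm) begins 51 mm behind the grasp point.
Start: joints at [-1.221, 0.321, -0.07, 1.45, 0.023, 1.371, -0.057], TCP at [0.214, 0.614, 0.237] pointing down, gripper open.
Joint ranges: [-2.86, 2.86], [-0.3, 2.09], [-1.38, 1.24], [0.06, 2.45], [-1.56, 4.7], [0.09, 2.05], [-2.69, 2.69]. Speed limits (rad/s): [2.57, 2.57, 3.14, 3.14, 3.14, 3.14, 3.14].

INTERFACE

Orientations are given as a rotation vector (axis times angle).
In Python, from bench import ctrl gives the robot as it stands.
- The arm moves only by the tool drive_tool, never from a script. Its argument "rows" is a list that holds one entry, the list of rows, each a list of 5 numbers: the shift along the tool's x, y, z scaled (see below), then the turn about the tool's z scaled (see below), then the closure in counts, from 0 (fully open) to 255 (shut). In form: [[[dx, dy, dz, spin, jaw], ...]]. A call has 1 to 20 rows; each row is the pose to reach, as a shift and turn from the pose commanded when the call began, along the tool's axes at that moment, turning the shorter way round; what a row does not reach only later rows make up. The controller multiplies each number of a shift by 300 mm and each number of a turn by pi rad. A row lasts 1/8 s, in which the tool goes at most 62.5 mm and 10.7 degrees, less where a joint would pass 70% of its speed; a pose out of reach is approached as far as the arm can. A call with a number of a shift or a turn outside -1 to 1 is refused whole. A call with a gripper value outside its range is refused whole. The fingers move at their own pace and stop on an object; "grip_force" is the grip in N (left out, the last holds). Time passes only in rows, so rows that repeat a pose let the fingers close. It gives the time, the measured TCP pose, the force and the opening at its end, in the units of the state.
- ctrl.get_state(): the state, without advancing time (a new reading comes with each control period).
- ctrl.get_image(name): name is "side" or "top" or "wrist"; returns a dict with "img" (420x560x3 uint8, blue, green, red), "camera_matrix" (3x3 intrinsics, pixels), "R" (3x3) and "t" (3): a world point X has camera coordinates R X + t. Camera axes: x right, y down, z forward; pixel columns grow to the right and rows downward; lengths in m; the calibration is good to about 2 mm. A picture is of the moment at which its call begins. There is no depth.
- ctrl.close_job(): hands the job in, once; it reports no verdict.
The state is a dict: "time": time; "joint_positions": joint angles; "qd": joint speeds; "joint_torque": joint torques, N m; "position": TCP position; "tool_rot": TCP orientation; "ft_force": force on the tool from outside, world axes, zero at the start; "torque": the same for the moment, N m; "grip_width": opening from 0.0 (shut) to 1.0 (fully open).
Only numpy, scipy, OpenCV 4.12 (cv2) and the standard library are available. Lean on these libraries where they do the work, as an engineer would, in place of code of your own. Each camera call takes 0.05 s, during which the arm holds its last target.

TASK

Bring the red mark on the carving turntable under the yellow pointer by working only its orange thumb lever, one press per click: push the lever gently (under 25 N) to its stop, let it spring right back, and count clicks, as the table turns only one way. Then, with the lever back at rest, push the blue lock bolt fully home (again under 25 N). Do not turn the table by hand, and leave the other things on the bench where they are.

Things in the scene. Friction and masses are not known exactly. Their poses are not given: they have to be found in the camera images.
- indexer: Fixed bench indexer for carving round print blocks: grey base plate 150 x 180 mm, 10 mm thick (x -63 to 87, y -112 to 68 mm in its frame). Origin on the turntable's axis at the worktop; x points to the yellow pointer, away from the lever, y to the left seen from the lever's side, z up. A bracket at x 54 to 72 mm, up to z 48 mm, carries the pointer.
- turntable: Aluminium star plate with 12 blunt teeth, out to 56 mm radius, z 31 to 39 mm, and a round wood block on it, 36 mm radius, up to z 47 mm; below it a black collar of 53 mm radius (part of the lever). Origin on the turntable's axis at the worktop. Turned by the lever only; not to be touched.
- red_mark (a point): The red patch, 12 mm wide, on top of the star plate, 43 mm from the turntable's axis, 40 mm above the worktop. The other 11 marks are small black dots; dots are 30 degrees apart, one click each.
- pointer_tip (a point): Tip of the fixed yellow pointer, 48 mm from the axis along the indexer's +x, 46 mm above the worktop.
- dial (a joint): Turn of the turntable, rad, clockwise from above, grows with each click by 0.5236 (30 degrees), held in each notch by a spring detent. The red mark is under the pointer at 2.618. It starts in the notch at 0, 0.524, 1.047 or 1.571 (5 to 2 clicks to go). All notches may stand up to 0.08 rad off these values.
- lever_arm: Black arm with the thumb pad. Origin on the table's axis at the worktop, x out along the arm, y against the push. Each press: free play, then the detent (6 to 9 N at the pad in all), which clicks over just before a firm, slightly springy stop; 12 N at the stop is ample. Then let it spring right back (2 to 4 N at the pad), or the next press will not take hold. One press, one click.
- thumb_pad (a point): Middle of the orange thumb pad, an upright tab at the arm's end, 95 mm from the axis, 45 mm above the worktop: 24 mm along the arm, 8 mm thick in the push direction, 18 to 68 mm high. On the robot's side of the table; it is pushed sideways on a circle about the axis, towards the indexer's +y (clockwise from above).
- lever (a joint): Lever angle, rad: 0 at rest, growing as it is pushed. At rest the arm stands 0.2 rad from the indexer's -x, on the -y side. The click and, 2 mm later, the stop come somewhere between 0.30 and 0.50 rad: this differs from start to start by up to 15 mm at the pad and cannot be seen from outside, so feel for the stop.
- bolt_tab: The lock bolt's blue tab; origin at the indexer's origin plus the bolt's travel.
- tab_centre (a point): Middle of the blue tab of the lock bolt: an upright tab 26 mm along the indexer's x, 8 mm thick along y, 29 to 65 mm high, at y = -87 mm in the indexer's frame while open. It is pushed along the indexer's +y, towards the axis.
- bolt (a joint): Travel of the lock bolt, m: 0 open (as it starts), 0.014 fully home between two teeth of the turntable. Rubs with about 2.5 N; firm stop at the end. Push it only with the red mark under the pointer: there it passes between two teeth.
- gouge_0: Lino gouge with wooden handle, 108 mm long, lying on the bench; a bystander.
- baren: Black printing baren with a wooden strap handle, 100 mm across, 40 mm high; stuck fast to the bench; a bystander.
- ink_tin_1: Ink tin with a black lid, 70 mm across, 61 mm high; stuck fast to the bench; a bystander.

How it is judged:
On the way:
1. the red mark stands under the pointer with the lever back at rest and the lock bolt still open (value of joint dial between 2.41799 and 2.81799 rad and value of joint lever below 0.05 rad and value of joint bolt below 0.003 m), for 0.2 s.
At the end, for the whole second after the job is handed in: The turntable's joint reads 2.618 within 0.2 rad (red mark under the pointer), the lever is back at rest (under 0.05 rad) and the lock bolt is home (over 12 of 14 mm) (value of joint dial between 2.41799 and 2.81799 rad and value of joint lever below 0.05 rad and value of joint bolt above 0.012 m); the robot touches nothing.
It fails at once if the thumb lever is pushed with more than 25 N (contact force between lever_arm and the fingers above 25 N or contact force between lever_arm and the arm above 25 N).
It fails at once if the lock bolt's tab is pushed with more than 25 N (contact force between bolt_tab and the fingers above 25 N or contact force between bolt_tab and the arm above 25 N).
It fails at once if the turntable is touched by the robot (over 1 N) (contact force between turntable and the fingers above 1 N or contact force between turntable and the arm above 1 N).
It fails at once if the lock bolt is pushed in before the red mark is under the pointer (value of joint bolt above 0.008 m and value of joint dial below 2.31799 rad).
It fails at once if the gouge lying on the bench is moved more than 20 mm (distance of gouge_0 from where it was at the start of the episode above 0.02 m).
It also fails if it takes over 67 s, if anything falls off the work surface, if the arm or the gripper's body presses on something with over 40 N, if the wrist force passes 120 N, or if a joint passes its speed limit or range.

## Working session

There is one attempt and no reset: what is moved stays moved. The work goes in short steps, Python scripts to look and compute and a tool call to move; the robot and the scene stay as the last step left them, time stands still between calls to the robot, and variables do not carry over. Pictures are saved under pics/ and viewed, and the job is handed in when it is done.

Besides the shell and the picture viewer there is one more tool, called after "Request:" as a command line: name --argument value ..., lists and objects as JSON in quotes. drive_tool: Moves the arm, as the interface text tells. Its arguments: {"type":"object","properties":{"rows":{"type":"array"},"grip_force":{"type":"number"}},"required":["rows"]}

```bash
mkdir -p pics; cat > h.py <<'E'
from bench import ctrl
import cv2,numpy as np
def snap(n,f):
    d=ctrl.get_image(n); cv2.imwrite('pics/'+f,d['img']); 
    np.savez('pics/'+f+'.npz',K=d['camera_matrix'],R=d['R'],t=d['t']); return d
def ray(f,u,v,z):
    d=np.load('pics/'+f+'.npz');K,R,t=d['K'],d['R'],d['t']
    c=-R.T@t; r=R.T@np.linalg.solve(K,[u,v,1]); return c+r*(z-c[2])/r[2]
def proj(f,X):
    d=np.load('pics/'+f+'.npz');p=d['K']@(d['R']@np.array(X)+d['t']);return p[:2]/p[2]
E
python3 - <<'E'
from h import *
print(ctrl.get_state())
for n in ['top','side','wrist']: snap(n,n+'0.png')
E
```

```text
{'time': 0.0, 'joint_positions': array([-1.22089643,  0.32183681, -0.07011695,  1.45162544,  0.02260088,
        1.37079037, -0.05690465]), 'qd': array([-0.00412409, -0.00120519,  0.00122184,  0.00041004,  0.0008202 ,
       -0.00028672, -0.00181277]), 'joint_torque': array([-1.03012204e-03, -4.91288996e+01, -4.04271148e-01, -3.12518191e+01,
       -6.39419211e-02,  4.39458154e-02,  2.20283305e-04]), 'position': array([0.21405166, 0.61321066, 0.23547765]), 'tool_rot': array([ 2.56044191e+00,  1.81837635e+00, -2.31621294e-03]), 'ft_force': array([ 0.27266913, -0.11915792,  0.53076805]), 'torque': array([-0.0389985 ,  0.00755363, -0.04262334]), 'grip_width': 0.996843924889139}
```

View pics/top0.png

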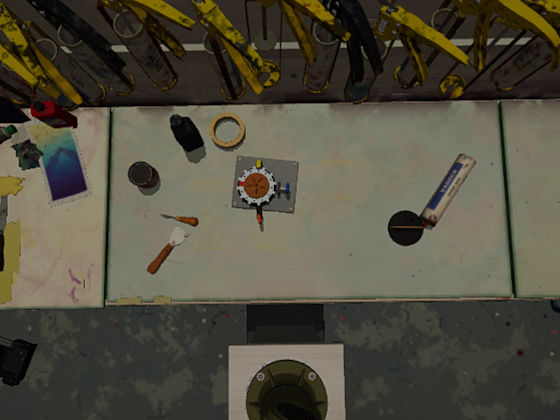

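View pics/side0.png

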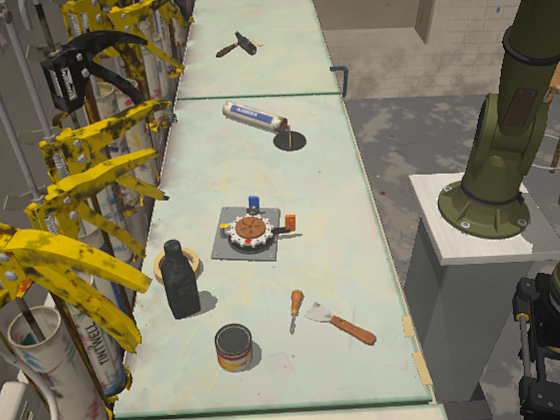

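View pics/wrist0.png

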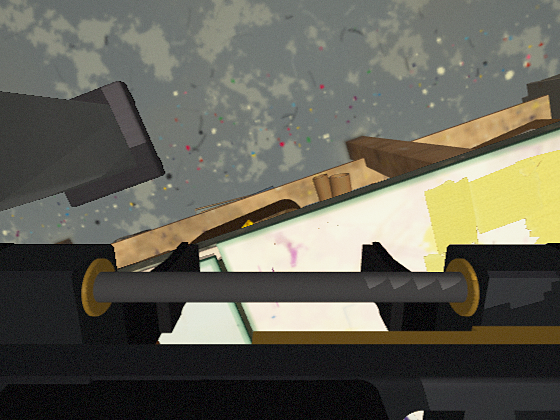

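```bash
python3 - <<'E'
from h import *
a=cv2.imread('pics/top0.png')[140:245,215:320];cv2.imwrite('pics/c1.png',cv2.resize(a,None,fx=5.7,fy=5.7,interpolation=2))
a=cv2.imread('pics/side0.png')[185:270,200:310];cv2.imwrite('pics/c2.png',cv2.resize(a,None,fx=7,fy=7,interpolation=2))
for n in ['top0.png','side0.png']:
    d=np.load('pics/'+n+'.npz');print(-d['R'].T@d['t'],proj(n,[0,0,0]),proj(n,[.6,0,0]),proj(n,[.6,.1,0]))
E
```

```text
[0.40145708 0.00218738 1.15887352] [286.08976617 400.78043857] [282.73559866 184.07269431] [248.24306999 184.61568051]
[0.56538562 0.95657733 0.85787982] [482.13121974 209.46267228] [247.48962689 219.95685736] [247.87071578 248.12490365]
```

View pics/c1.png

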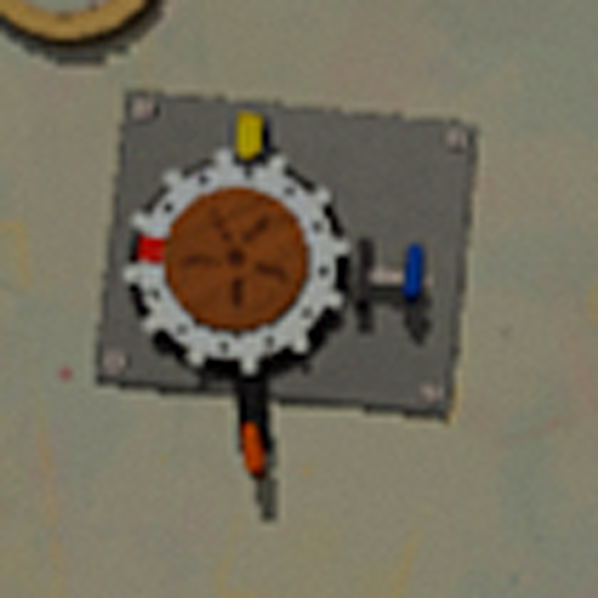

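View pics/c2.png

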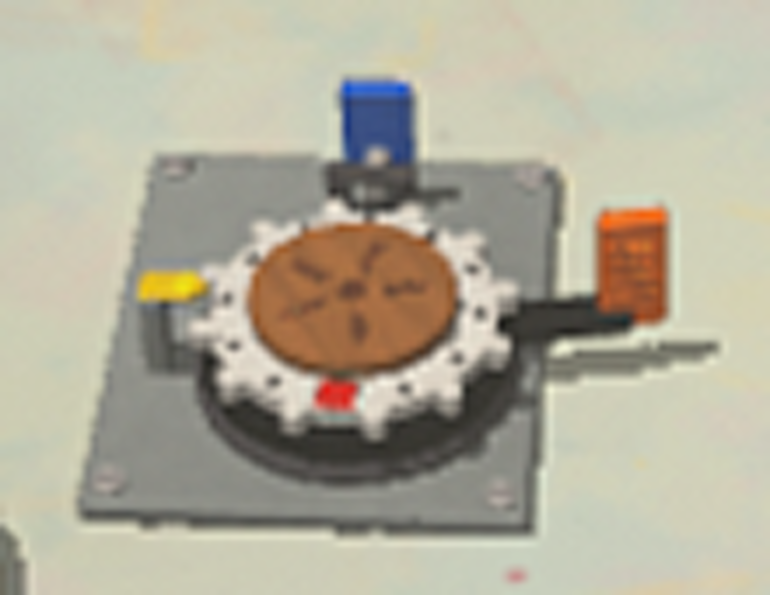

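```bash
cat >> h.py <<'E'
def c1(u,v,z,f='top0.png',o=(215,140),s=5.7): return ray(f,(u+.5)/s-.5+o[0],(v+.5)/s-.5+o[1],z)
def c2(u,v,z): return c1(u,v,z,'side0.png',(200,185),7)
def fit(L,W):
    L=np.array(L);W=np.array(W)[:,:2];lm,wm=L.mean(0),W.mean(0)
    U,S,V=np.linalg.svd((L-lm).T@(W-wm));R=(U@V).T
    return R,wm-R@lm,np.linalg.norm(W-(L@R.T+wm-R@lm),axis=1)
E
python3 - <<'E'
from h import *
L=[(.087,.068),(.087,-.112),(-.063,.068),(-.063,-.112)]
W=[c1(*p,.01) for p in [(128,92),(477,125),(97,383),(447,420)]]
for WW in (W,[c2(*p,.01) for p in [(82,515),(157,155),(532,528),(558,165)]]):
    R,t,r=fit(L,WW);print(np.degrees(np.arctan2(R[1,0],R[0,0])),t,r)
    loc=lambda p:R.T@(p[:2]-t)
    for n,p in [('ax',c1(236,258,.047)),('red',c1(152,250,.040)),('tip',c1(248,155,.046)),('pad top',c1(255,450,.068)),('tab',c1(414,271,.065)),('ax2',c2(352,290,.047)),('red2',c2(336,396,.040)),('tip2',c2(205,287,.046)),('pad2',c2(632,214,.068)),('tab2',c2(376,88,.065))]:
        q=loc(p);print(n,p[:2],q,np.hypot(*q),np.degrees(np.arctan2(q[1],q[0])))
E
```

```text
-6.603764034563062 [0.58951781 0.07434068] [0.00077387 0.00116762 0.00203098 0.00178065]
ax [0.590942   0.07447743] [0.00139901 0.00029963] 0.001430739866830203 12.08852101051172
red [0.5967721  0.11618762] [0.00239366 0.04240355] 0.04247105823131475 86.7691154383528
tip [0.64219656 0.06824219] [5.30305739e-02 1.58815404e-07] 0.05303057393137783 0.00017158879663113218
pad top [0.49503176 0.06483517] [-0.092766   -0.02030857] 0.09496298821805632 -167.65147942313683
tab [ 0.58020616 -0.01199493] [ 0.00067893 -0.08683365] 0.08683630395988626 -89.55202535026488
ax2 [0.59273662 0.07402818] [3.23339106e-03 5.97489755e-05] 0.003233943055168331 1.058633024736758
red2 [0.59885557 0.11734043] [0.00433074 0.04378832] 0.044001956040333426 84.3517235387285
tip2 [0.64220041 0.06815309] [ 5.30446447e-02 -8.79090459e-05] 0.053044717562074 -0.0949542168828455
pad2 [0.4979817  0.06559599] [-0.08992313 -0.01921354] 0.0919528638366124 -167.93917739644962
tab2 [ 0.58241608 -0.01029825] [ 0.00267907 -0.08489409] 0.08493634763872038 -88.19247366558078
-6.011507545965043 [0.59117781 0.07726893] [0.00143211 
[... 279 characters left out ...]
 0.051811140187979776 -4.021986353286535
pad top [0.49503176 0.06483517] [-0.09431517 -0.02243459] 0.09694669841027631 -166.61980759148068
tab [ 0.58020616 -0.01199493] [-0.00156287 -0.08992202] 0.0899356054312108 -90.99571812858905
ax2 [0.59273662 0.07402818] [ 0.00188963 -0.00305967] 0.003596152559051272 -58.30079719184824
red2 [0.59885557 0.11734043] [0.00343893 0.04065522] 0.04080040393341457 85.16499927178305
tip2 [0.64220041 0.06815309] [ 0.0516967 -0.0037222] 0.05183052750574857 -4.118235639730411
pad2 [0.4979817  0.06559599] [-0.09146113 -0.02136901] 0.09392429294618125 -166.84929582423155
tab2 [ 0.58241608 -0.01029825] [ 0.0004572  -0.08800324] 0.08800442647626697 -89.70233493038198
```

```bash
cat >> h.py <<'E'
from scipy.spatial.transform import Rotation as Ro
def to(p,ang=None):
    s=ctrl.get_state();R=Ro.from_rotvec(s['tool_rot']).as_matrix()
    d=R.T@(np.array(p)-s['position']);a=np.degrees(np.arctan2(R[1,0],R[0,0]))
    print('t',s['time'],'pos',s['position'],'xang',a,'tilt',R[:,2],'F',s['ft_force'],'w',s['grip_width'])
    print('shift/300',d/.3,'spin',None if ang is None else -(ang-a)/180)
E
python3 -c "
from h import *
to([.494,.03,.2355],84)"
```

```text
t 0.15 pos [0.2141114  0.61332018 0.23573987] xang 70.76283653795629 tilt [-3.70149368e-04 -1.34931699e-03 -9.99999021e-01] F [ 0.24093809 -0.78140227  1.67149698] w 1.0007578913529114
shift/300 [-1.52843673  1.5215072   0.00307785] spin -0.07353979701135395
```

Request:
drive_tool --rows '[[[-0.15,0.15,0,-0.02,255],[-0.3,0.3,0,-0.05,255],[-0.45,0.45,0,-0.0735,255],[-0.6,0.6,0,-0.0735,255],[-0.75,0.75,0,-0.0735,255],[-0.8,0.8,0,-0.0735,255],[-0.8,0.8,0,-0.0735,255],[-0.8,0.8,0,-0.0735,255]]]' --grip_force 20

```text
time: 1.15
position: [0.361, 0.3091, 0.2365]
tool_rot: [-2.333, -2.103, -0.0]
ft_force: [-0.4, 0.1, 0.3]
grip_width: 0.169
```

```bash
python3 -c "
from h import *
to([.494,.03,.1],84)"
```

```text
t 1.15 pos [0.36098057 0.3091177  0.23651361] xang 84.07039935280217 tilt [-3.51278342e-04  6.04666344e-04 -9.99999755e-01] F [-0.38434064  0.10654108  0.32678052] w 0.16881870087734593
shift/300 [-0.87986549  0.53732841  0.45432693] spin 0.00039110751556761
```

Request:
drive_tool --rows '[[[-0.15,0.09,0,0,255],[-0.3,0.18,0,0,255],[-0.45,0.27,0,0,255],[-0.6,0.36,0.1,0,255],[-0.75,0.45,0.3,0,255],[-0.88,0.537,0.454,0,255],[-0.88,0.537,0.454,0,255],[-0.88,0.537,0.454,0,255],[-0.88,0.537,0.454,0,255]]]'

```text
time: 2.28
position: [0.4947, 0.0308, 0.101]
tool_rot: [-2.332, -2.105, -0.002]
ft_force: [-0.3, 0.9, -0.1]
grip_width: 0.006
```

```bash
python3 -c "
from h import *
snap('top','top1.png');snap('side','side1.png')
a=cv2.imread('pics/top1.png')[140:245,215:320];b=cv2.imread('pics/side1.png')[150:270,200:320]
cv2.imwrite('pics/d1.png',np.hstack([cv2.resize(a,(400,400),interpolation=2),cv2.resize(b,(400,400),interpolation=2)]))
to([.494,.03,.05],84)"
```

```text
t 2.375 pos [0.49487009 0.03054121 0.10138626] xang 84.15426064316301 tilt [ 0.00172537  0.00108491 -0.99999792] F [-0.60648151 -0.06194552 -0.11161841] w 0.00622377893356635
shift/300 [-0.002305   -0.00297653  0.17128023] spin 0.000857003573127852
```

View pics/d1.png

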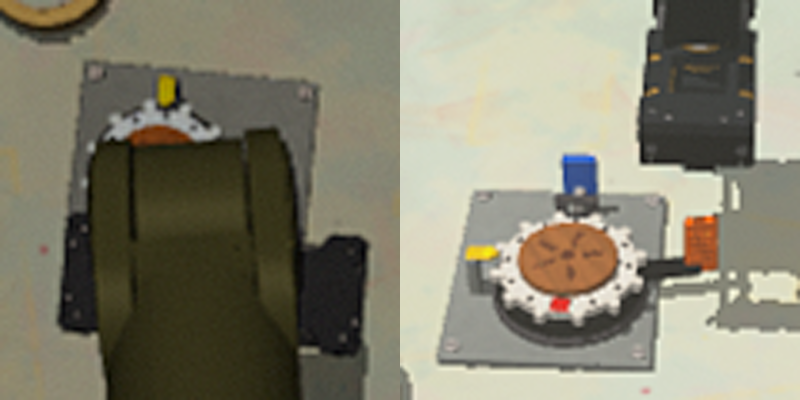

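```bash
python3 -c "
from h import *
b=cv2.imread('pics/side1.png')[100:280,180:420]
cv2.imwrite('pics/d2.png',cv2.resize(b,None,fx=3.3,fy=3.3,interpolation=2))
print(proj('side1.png',[.494,.03,.087]),proj('side1.png',[.494,.03,.157]))"
```

```text
[290.4834402  199.13978017] [290.62883427 175.51387976]
```

View pics/d2.png

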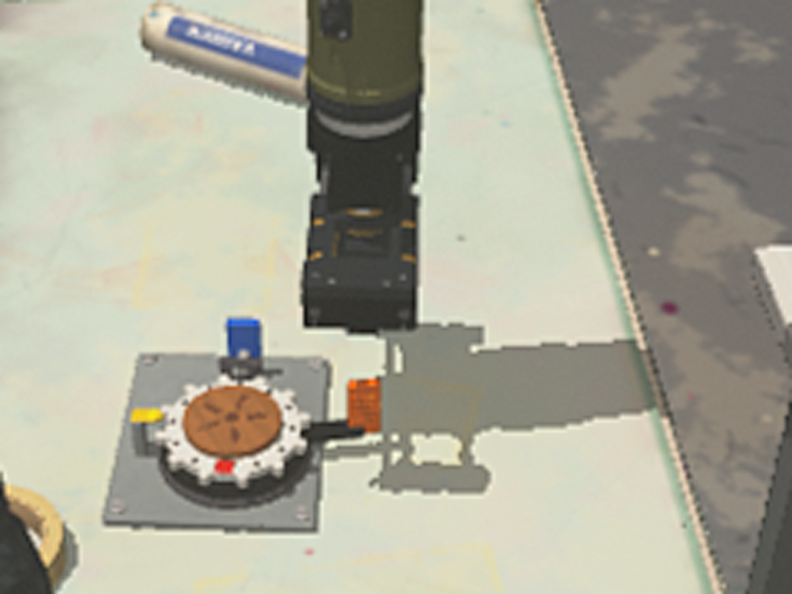

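Request:
drive_tool --rows '[[[0,0,0.08,0,255],[0,0,0.17,0,255],[0,0,0.17,0,255],[0,0,0.17,0,255]]]'

```text
time: 2.88
position: [0.4952, 0.0293, 0.0506]
tool_rot: [2.333, 2.103, 0.003]
ft_force: [-0.2, -0.2, 0.7]
grip_width: 0.003
```

Request:
drive_tool --rows '[[[0.02,0,0,0,255],[0.04,0,0,0,255],[0.06,0,0,0,255],[0.08,0,0,0,255],[0.08,0,0,0,255]]]'

```text
time: 3.5
position: [0.4966, 0.0526, 0.0493]
tool_rot: [-2.334, -2.103, 0.001]
ft_force: [-1.6, -2.4, 1.3]
grip_width: 0.003
```

Request:
drive_tool --rows '[[[0.01,0,0,0,255],[0.02,0,0,0,255],[0.03,0,0,0,255],[0.04,0,0,0,255],[0.04,0,0,0,255]]]'

```text
time: 4.12
position: [0.4977, 0.0646, 0.0492]
tool_rot: [-2.334, -2.102, 0.001]
ft_force: [-3.0, -2.3, 1.0]
grip_width: 0.007
```

Request:
drive_tool --rows '[[[0.007,0,0,0,255],[0.013,0,0,0,255],[0.02,0,0,0,255],[0.02,0,0,0,255]]]'

```text
time: 4.62
position: [0.4979, 0.0691, 0.0491]
tool_rot: [2.336, 2.101, -0.004]
ft_force: [-4.2, -6.5, 1.6]
grip_width: 0.003
```

Request:
drive_tool --rows '[[[0.005,0,0,0,255],[0.01,0,0,0,255],[0.01,0,0,0,255]]]'

```text
time: 5.0
position: [0.498, 0.0714, 0.049]
tool_rot: [2.336, 2.1, -0.005]
ft_force: [-4.4, -6.9, 2.2]
grip_width: 0.006
```

Request:
drive_tool --rows '[[[0.005,0,0,0,255],[0.01,0,0,0,255],[0.01,0,0,0,255]]]'

```text
time: 5.38
position: [0.4984, 0.0745, 0.049]
tool_rot: [2.336, 2.1, -0.005]
ft_force: [-4.4, -5.8, 1.8]
grip_width: 0.006
```

Request:
drive_tool --rows '[[[0.005,0,0,0,255],[0.01,0,0,0,255],[0.01,0,0,0,255]]]'

```text
time: 5.75
position: [0.4989, 0.0779, 0.049]
tool_rot: [2.336, 2.101, -0.004]
ft_force: [-4.0, -6.5, 1.0]
grip_width: 0.01
```

Request:
drive_tool --rows '[[[0.005,0,0,0,255],[0.01,0,0,0,255],[0.01,0,0,0,255]]]'

```text
time: 6.12
position: [0.4996, 0.0812, 0.0491]
tool_rot: [2.336, 2.101, -0.003]
ft_force: [-3.1, -5.0, 0.5]
grip_width: 0.004
```

Request:
drive_tool --rows '[[[0.005,0,0,0,255],[0.005,0,0,0,255],[0.01,0,0,0,255],[0.01,0,0,0,255]]]'

```text
time: 6.62
position: [0.5003, 0.0846, 0.0492]
tool_rot: [2.335, 2.101, -0.001]
ft_force: [-2.3, -3.3, -0.5]
grip_width: 0.005
```

Request:
drive_tool --rows '[[[0.005,0,0,0,255],[0.005,0,0,0,255]]]'

```text
time: 6.88
position: [0.5008, 0.0867, 0.0493]
tool_rot: [2.335, 2.101, 0.001]
ft_force: [-0.8, -3.8, -1.8]
grip_width: 0.004
```

Request:
drive_tool --rows '[[[0.005,0,0,0,255],[0.005,0,0,0,255]]]'

```text
time: 7.12
position: [0.5011, 0.0885, 0.0495]
tool_rot: [2.334, 2.102, 0.002]
ft_force: [1.0, -2.9, -2.2]
grip_width: 0.005
```

```bash
python3 -c "
from h import *
snap('side','side2.png')
b=cv2.imread('pics/side2.png')[185:270,200:310]
cv2.imwrite('pics/d3.png',cv2.resize(b,None,fx=7,fy=7,interpolation=2))
to([.494,.03,.05],84)"
```

```text
t 7.175 pos [0.5011123  0.08861399 0.04958523] xang 83.99745526359722 tilt [ 1.13632253e-03  4.72758494e-04 -9.99999243e-01] F [ 1.61837298 -3.6138325  -1.02004518] w 0.0061532127604188224
shift/300 [-0.19678709 -0.00314466 -0.00150187] spin -1.4137424459903513e-05
```

View pics/d3.png

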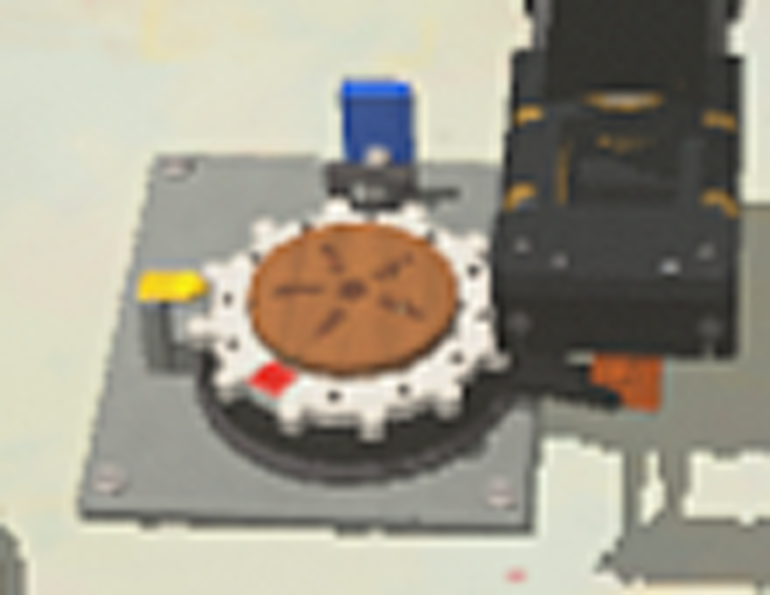

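Request:
drive_tool --rows '[[[0.005,0,0,0,255],[0.005,0,0,0,255]]]'

```text
time: 7.42
position: [0.5013, 0.0895, 0.0496]
tool_rot: [2.334, 2.101, 0.001]
ft_force: [1.7, -4.6, -1.5]
grip_width: 0.007
```

Request:
drive_tool --rows '[[[0.004,0,0,0,255],[0.004,0,0,0,255]]]'

```text
time: 7.68
position: [0.5015, 0.0899, 0.0496]
tool_rot: [2.334, 2.1, 0.0]
ft_force: [0.9, -6.8, -1.4]
grip_width: 0.004
```

Request:
drive_tool --rows '[[[0.005,0,0,0,255],[0.005,0,0,0,255]]]'

```text
time: 7.92
position: [0.5016, 0.0904, 0.0495]
tool_rot: [2.335, 2.099, -0.001]
ft_force: [1.4, -8.8, -0.9]
grip_width: 0.005
```

Request:
drive_tool --rows '[[[-0.05,0,0,0,255],[-0.1,0,0,0,255],[-0.16,0,0,0,255],[-0.214,0,0,0,255],[-0.214,0,0,0,255],[-0.214,0,0,0,255]]]'

```text
time: 8.68
position: [0.4945, 0.0292, 0.0495]
tool_rot: [-2.334, -2.102, -0.001]
ft_force: [-0.4, 0.6, -0.8]
grip_width: 0.002
```

```bash
python3 -c "
from h import *
snap('side','side3.png')
b=cv2.imread('pics/side3.png')[185:270,200:310]
cv2.imwrite('pics/d4.png',cv2.resize(b,None,fx=7,fy=7,interpolation=2))
to([.494,.03,.05],84)"
```

```text
t 8.725 pos [0.49445148 0.02948008 0.0494142 ] xang 84.04484474529366 tilt [ 2.57924963e-04  6.54219807e-04 -9.99999753e-01] F [-0.56002276 -0.0335952  -0.19289221] w 0.0051797377698171955
shift/300 [ 0.00156892 -0.00167625 -0.00195193] spin 0.00024913747385366174
```

View pics/d4.png

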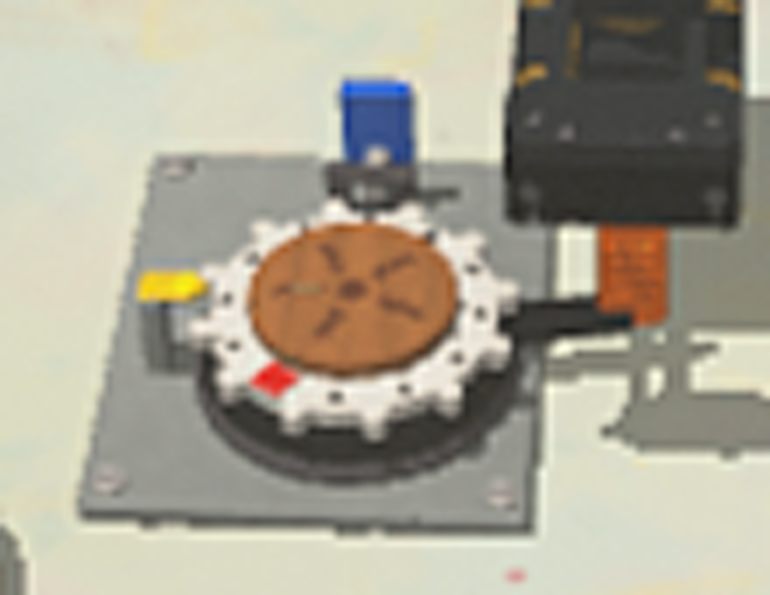

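The first click took: the red mark moved one slot, from (336,396) to (274,378), and the lever pad is back at its rest position. I'll press again to the stop I found.

Request:
drive_tool --rows '[[[0.03,0,0,0,255],[0.055,0,0,0,255],[0.07,0,0,0,255],[0.085,0,0,0,255],[0.1,0,0,0,255],[0.115,0,0,0,255],[0.13,0,0,0,255],[0.14,0,0,0,255],[0.15,0,0,0,255],[0.16,0,0,0,255],[0.17,0,0,0,255],[0.18,0,0,0,255],[0.19,0,0,0,255],[0.196,0,0,0,255],[0.202,0,0,0,255],[0.208,0,0,0,255],[0.214,0,0,0,255],[0.214,0,0,0,255],[0.214,0,0,0,255]]]'

```text
time: 11.1
position: [0.5015, 0.0903, 0.0492]
tool_rot: [2.335, 2.099, -0.002]
ft_force: [0.5, -8.2, -2.0]
grip_width: 0.008
```

Request:
drive_tool --rows '[[[-0.05,0,0,0,255],[-0.1,0,0,0,255],[-0.16,0,0,0,255],[-0.214,0,0,0,255],[-0.214,0,0,0,255],[-0.214,0,0,0,255]]]'

```text
time: 11.85
position: [0.4945, 0.0293, 0.0495]
tool_rot: [-2.334, -2.102, -0.001]
ft_force: [-0.1, 0.4, 0.3]
grip_width: 0.006
```

```bash
python3 -c "
from h import *
snap('side','side4.png')
b=cv2.imread('pics/side4.png')[185:270,200:310]
cv2.imwrite('pics/d5.png',cv2.resize(b,None,fx=7,fy=7,interpolation=2))
to([.494,.03,.05],84)"
```

```text
t 11.9 pos [0.49445311 0.02952062 0.04943168] xang 84.04457853557896 tilt [ 3.06259943e-04  7.08860883e-04 -9.99999702e-01] F [ 0.46258264 -0.51778348 -0.18750882] w 0.0033944854038229786
shift/300 [ 0.00143398 -0.00166758 -0.00189372] spin 0.00024765853099424363
```

View pics/d5.png

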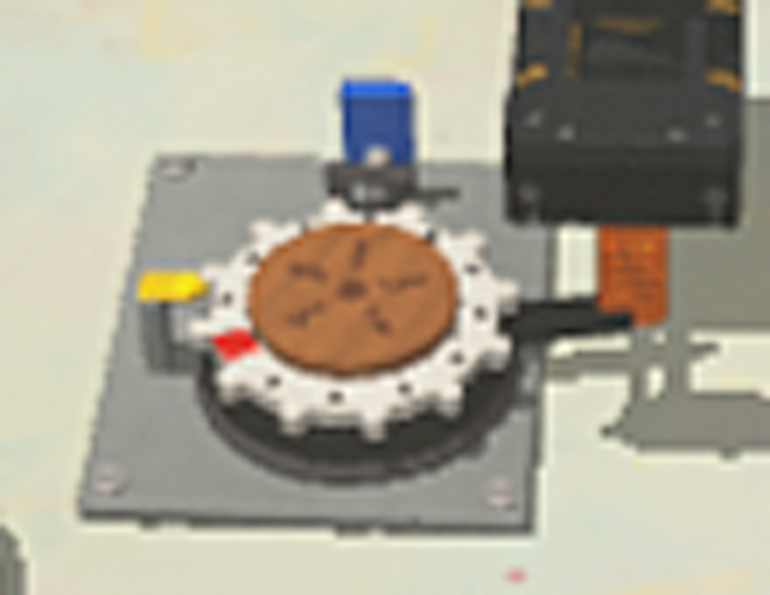

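The second click also took, with red now at (235,345), one slot short of the pointer at (205,287). One more press.

Request:
drive_tool --rows '[[[0.03,0,0,0,255],[0.055,0,0,0,255],[0.07,0,0,0,255],[0.085,0,0,0,255],[0.1,0,0,0,255],[0.115,0,0,0,255],[0.13,0,0,0,255],[0.14,0,0,0,255],[0.15,0,0,0,255],[0.16,0,0,0,255],[0.17,0,0,0,255],[0.18,0,0,0,255],[0.19,0,0,0,255],[0.196,0,0,0,255],[0.202,0,0,0,255],[0.208,0,0,0,255],[0.214,0,0,0,255],[0.214,0,0,0,255],[0.214,0,0,0,255]]]'

```text
time: 14.28
position: [0.5016, 0.0903, 0.0493]
tool_rot: [2.335, 2.099, -0.002]
ft_force: [0.7, -8.6, -1.2]
grip_width: 0.011
```

Request:
drive_tool --rows '[[[-0.05,0,0,0,255],[-0.1,0,0,0,255],[-0.16,0,0,0,255],[-0.214,0,0,0,255],[-0.214,0,0,0,255],[-0.214,0,0,0,255]]]'

```text
time: 15.02
position: [0.4945, 0.0293, 0.0495]
tool_rot: [-2.334, -2.102, -0.001]
ft_force: [0.0, 0.1, 0.1]
grip_width: 0.006
```

```bash
python3 -c "
from h import *
snap('side','side5.png')
b=cv2.imread('pics/side5.png')[185:270,200:310]
cv2.imwrite('pics/d6.png',cv2.resize(b,None,fx=7,fy=7,interpolation=2))
to([.5785,-.060,.1],84)
to([.5785,-.060,.053],84)"
```

```text
t 15.075 pos [0.49448524 0.02949258 0.04945631] xang 84.0426316858157 tilt [ 3.40847783e-04  6.90013271e-04 -9.99999704e-01] F [-0.00904398 -0.34376622 -0.80066311] w 0.003601215860532355
shift/300 [-0.26751004  0.30954283 -0.16858931] spin 0.0002368426989761474
t 15.075 pos [0.49448524 0.02949258 0.04945631] xang 84.0426316858157 tilt [ 3.40847783e-04  6.90013271e-04 -9.99999704e-01] F [-0.00904398 -0.34376622 -0.80066311] w 0.003601215860532355
shift/300 [-0.2676231   0.30950094 -0.01192269] spin 0.0002368426989761474
```

View pics/d6.png

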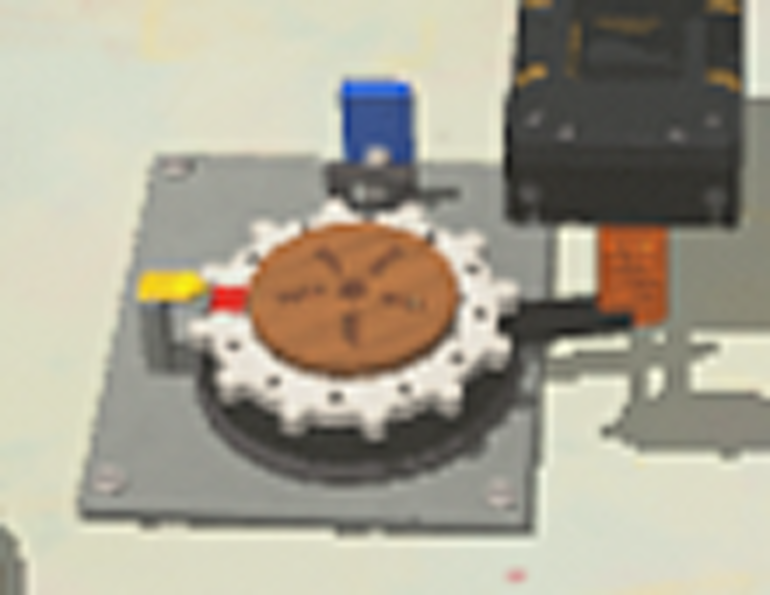

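The red patch at (230,298) is now under the pointer tip and the lever is at rest. Next is the bolt: rise, move to the tab's outer side, and descend.

Request:
drive_tool --rows '[[[0,0,-0.17,0,255],[-0.09,0.1,-0.17,0,255],[-0.18,0.2,-0.17,0,255],[-0.268,0.31,-0.17,0,255],[-0.268,0.31,-0.17,0,255],[-0.268,0.31,-0.08,0,255],[-0.268,0.31,0,0,255],[-0.268,0.31,0,0,255],[-0.268,0.31,0,0,255]]]'

```text
time: 16.2
position: [0.5787, -0.0602, 0.0501]
tool_rot: [2.334, 2.103, 0.002]
ft_force: [0.3, 0.5, 0.6]
grip_width: 0.002
```

```bash
python3 -c "
from h import *
snap('side','side6.png');snap('top','top6.png')
b=cv2.imread('pics/side6.png')[165:270,200:310]
a=cv2.imread('pics/top6.png')[140:245,215:320]
cv2.imwrite('pics/d7.png',np.hstack([cv2.resize(a,(400,400),interpolation=2),cv2.resize(b,(400,400),interpolation=2)]))
to([.5785,-.060,.05],84)"
```

```text
t 16.3 pos [ 0.5792636  -0.06063366  0.05065673] xang 84.02357568031378 tilt [ 2.14343553e-03  4.45832180e-04 -9.99997603e-01] F [-0.22507284  0.23353158 -0.78252545] w -0.0011071761555643956
shift/300 [ 0.00183425 -0.00275597  0.00218459] spin 0.00013097600174324006
```

View pics/d7.png

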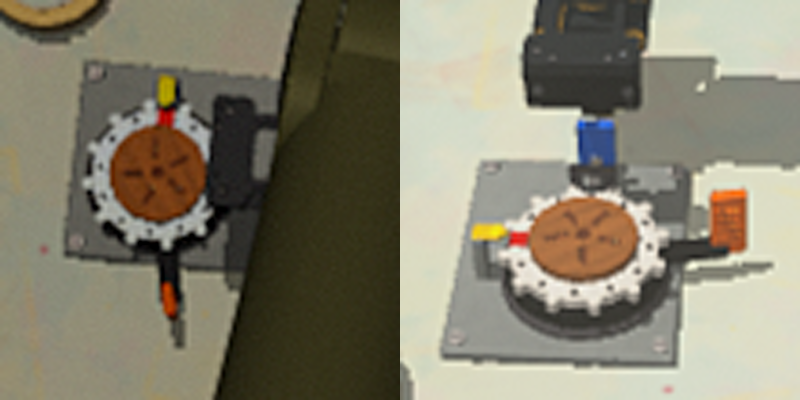

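Request:
drive_tool --rows '[[[0.03,0,0,0,255],[0.06,0,0,0,255],[0.075,0,0,0,255],[0.09,0,0,0,255],[0.1,0,0,0,255],[0.1,0,0,0,255]]]'

```text
time: 17.05
position: [0.5816, -0.031, 0.0494]
tool_rot: [-2.335, -2.102, -0.0]
ft_force: [-0.8, 0.8, 0.1]
grip_width: 0.006
```

Request:
drive_tool --rows '[[[0.01,0,0,0,255],[0.02,0,0,0,255],[0.02,0,0,0,255]]]'

```text
time: 17.42
position: [0.5821, -0.0258, 0.0494]
tool_rot: [2.335, 2.101, -0.001]
ft_force: [-0.2, -2.0, -0.2]
grip_width: 0.009
```

Request:
drive_tool --rows '[[[0.01,0,0,0,255],[0.01,0,0,0,255]]]'

```text
time: 17.68
position: [0.5826, -0.0221, 0.0494]
tool_rot: [2.335, 2.102, 0.0]
ft_force: [0.2, -2.2, 0.9]
grip_width: 0.004
```

Request:
drive_tool --rows '[[[0.008,0,0,0,255],[0.016,0,0,0,255],[0.016,0,0,0,255]]]'

```text
time: 18.05
position: [0.5831, -0.0169, 0.0494]
tool_rot: [-2.334, -2.102, -0.001]
ft_force: [0.7, -1.0, -0.1]
grip_width: 0.001
```

Request:
drive_tool --rows '[[[0.005,0,0,0,255],[0.01,0,0,0,255],[0.01,0,0,0,255]]]'

```text
time: 18.42
position: [0.5833, -0.0153, 0.0494]
tool_rot: [2.335, 2.101, -0.001]
ft_force: [0.2, -5.0, 0.4]
grip_width: 0.006
```

Request:
drive_tool --rows '[[[0.005,0,0,0,255],[0.005,0,0,0,255]]]'

```text
time: 18.68
position: [0.5833, -0.0152, 0.0494]
tool_rot: [2.335, 2.099, -0.003]
ft_force: [0.2, -7.8, 0.5]
grip_width: 0.007
```

Request:
drive_tool --rows '[[[0.006,0,0,0,255],[0.006,0,0,0,255]]]'

```text
time: 18.92
position: [0.5833, -0.015, 0.0494]
tool_rot: [2.335, 2.098, -0.005]
ft_force: [-0.4, -8.9, 1.3]
grip_width: 0.006
```

Request:
drive_tool --rows '[[[-0.08,0,0,0,255],[-0.16,0,0,0,255],[-0.16,0,-0.1,0,255],[-0.3,0,-0.3,0,255],[-0.4,0,-0.4,0,255],[-0.5,0,-0.5,0,255],[-0.5,0,-0.5,0,255],[-0.5,0,-0.5,0,255]]]'

```text
time: 19.92
position: [0.5679, -0.1579, 0.1983]
tool_rot: [-2.331, -2.102, -0.002]
ft_force: [0.1, 0.4, -0.6]
grip_width: 0.006
```

```bash
python3 -c "
from h import *
snap('side','side7.png');snap('top','top7.png')
b=cv2.imread('pics/side7.png')[165:270,200:310]
a=cv2.imread('pics/top7.png')[140:245,215:320]
cv2.imwrite('pics/d8.png',np.hstack([cv2.resize(a,(400,400),interpolation=2),cv2.resize(b,(400,400),interpolation=2)]))
cv2.imwrite('pics/d9.png',cv2.resize(cv2.imread('pics/side7.png')[185:270,200:310],None,fx=7,fy=7,interpolation=2))
for p in ([.0,-.087],[.0,-.073]):
  a=np.radians(-6.4);w=np.array([.591,.0745])+[np.cos(a)*p[0]-np.sin(a)*p[1],np.sin(a)*p[0]+np.cos(a)*p[1]]
  q=proj('side7.png',[*w,.065]);print((q-[200,185]+.5)*7)
to([.5785,-.060,.05],84)"
```

```text
[379.5916497   85.36269949]
[375.83756908 110.8933968 ]
t 20.025 pos [ 0.56764798 -0.15769892  0.19766764] xang 84.16053028434398 tilt [-0.00252075  0.00186576 -0.99999508] F [ 0.52086212 -0.45811077 -0.55468216] w 0.002599720706713863
shift/300 [0.32686571 0.00418138 0.49273946] spin 0.0008918349130220962
```

View pics/d8.png

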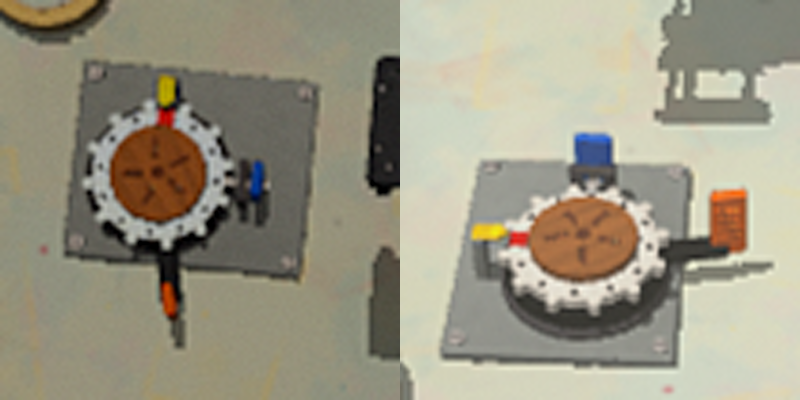

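View pics/d9.png

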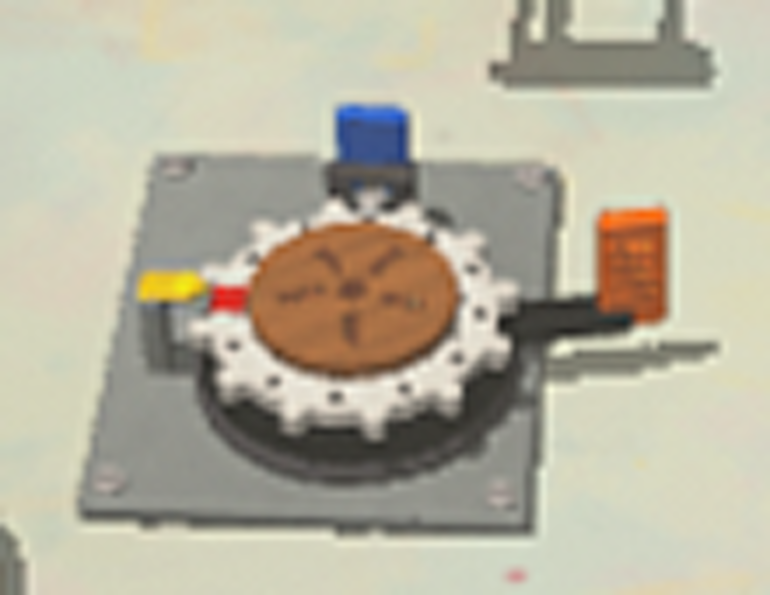

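The blue tab's top edge moved from row 88 to about 113. The prediction for the full 14 mm was 85 to 111, so the bolt is home. The red mark is still under the pointer and the lever is at rest.

```bash
python3 -c "
from h import *
print(ctrl.close_job())"
```

```text
the job is handed in; nothing more can be done
None
```

The job is handed in at about 20 s of the 67 s allowed; handing in gives no verdict. The red mark started three clicks away. I gave three presses of the thumb lever, each to its stop and then let fully back. Then I pushed the blue lock bolt home.

- **Red mark:** the last side and top pictures show it under the yellow pointer, with the lever back at rest.
- **Bolt:** the blue tab moved 25 pixels in the side picture, against about 26 predicted for the full 14 mm. The tool also stopped firmly after about 14 mm of travel from first contact.
- **Forces:** the force readings, taken at the end of each move, reached about 9 N on the lever and on the bolt, well under 25 N. I did not see the values within a move.
- **Bystanders:** the arm passed well clear of the gouge. I did not measure its position again at the end.

No check failed. The one disagreement was 2–3 mm between the two cameras' position fits, which did not matter because I found both stops by feel.

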